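# Walnuts through the funnel into the jar

## Robot

A 6-joint arm with a two-finger parallel gripper is mounted at the origin on a cart in front of the work surface, level with it; the furniture and walls round the work are solid. World frame = base frame: x ahead of the robot, y to its left, z up, the work surface at z = 0. Lengths are in m, angles in rad, forces in N, time in s.
With the tool pointing down it reaches from about 0.3 to 0.775 m from the base axis. Payload 14.6 kg.
Tool frame: the origin (TCP) lies midway between the tips of the shut fingers; the grasp point (between the pads) lies 19 mm behind it; z points along the fingers, y is the line along which they close (so a half turn about z gives the same grasp; the last joint's range is limited). The gripper opens to 94 mm and grips with 3 to 60 N. Pads are 16 mm wide; open, the fingers measure 119 mm over their backs; the gripper's body (75 mm by 177 mm) begins 78 mm behind the grasp point.
Start: joints at [-1.391, 0.3, 1.521, -0, 1.321, -0.067], TCP at [0.134, -0.533, 0.205] pointing down, gripper open.
Joint ranges: [-3.03, 3.03], [-0.79, 2.21], [0.23, 2.52], [-1.04, 4.18], [0, 3.07], [-2.55, 2.55]. Speed limits (rad/s): [2.22, 2.22, 2.57, 3.14, 3.14, 3.14].

## Interface

Orientations are given as a unit quaternion [w, x, y, z].
In Python, from station import bot gives the robot as it stands.
- The arm moves only by the tool send_rows, never from a script. Its argument "increments" is a list of rows, each an object of numbers: "tx", "ty", "tz": the shift along the tool's x, y, z scaled (see below); "ax", "ay", "az": the turn, a rotation vector about the tool's x, y, z scaled (see below); "grip": the finger opening in mm, from 0 to 94. In form: [{"tx": .., "ty": .., "tz": .., "ax": .., "ay": .., "az": .., "grip": ..}, ...]. A call has 1 to 20 rows; each row is the pose to reach, as a shift and turn from the pose commanded when the call began, along the tool's axes at that moment; what a row does not reach only later rows make up. The controller multiplies each number of a shift by 0.25 m and each number of a turn by 90 degrees. A row lasts 1/10 s, in which the tool goes at most 50 mm and 8.59 degrees, less where a joint would pass 70% of its speed; a pose out of reach is approached as far as the arm can. A call with a number of a shift or a turn outside -1 to 1 is refused whole. A call with a gripper value outside its range is refused whole. The fingers move at their own pace and stop on an object; "force" is the grip in N (left out, the last holds). Time passes only in rows, so rows that repeat a pose let the fingers close. It gives the time, the measured TCP pose, the force, the opening and the grip force at its end, in the units of the state.
- bot.state(): the state, without advancing time (a new reading comes with each control period).
- bot.get_image(name): name is "side" or "top" or "wrist"; returns a dict with "pixels" (400x640x3 uint8, red, green, blue), "vfov" (degrees; the focal length in pixels is half the picture's height over the tangent of half this angle, whatever the lens; pixels are square), "cx", "cy" (the principal point, pixels), "k1" (the pictures are not rectified: a ray, as slopes to the right and down, at radius r is drawn at 1 + k1 r^2 times it, then the intrinsics apply), "T" (4x4, takes a point from camera to world coordinates). Camera axes: x right, y down, z forward; pixel columns grow to the right and rows downward; lengths in m; the calibration is good to about 2 mm. A picture is of the moment at which its call begins. There is no depth.
- bot.job_done(): hands the job in; it is judged then, once.
The state is a dict: "clock": time; "joint_positions": joint angles; "joint_vel": joint speeds; "effort": joint torques, N m; "eef_pos": TCP position; "ee_rot": TCP orientation; "wrist_force": force on the tool from outside, world axes, zero at the start; "torque": the same for the moment, N m; "grip_width": finger opening in m; "grasp_force": force on a finger pad.
Only numpy, scipy, OpenCV 4.12 (cv2) and the standard library are available. Lean on these libraries where they do the work, as an engineer would, in place of code of your own. Each camera call takes 0.05 s, during which the arm holds its last target. There are 200 camera calls.

## Task

Fill the open glass jar with the walnuts: set the steel funnel squarely down into the jar's mouth, spout down, then pick up the scoop by its handle and tip all five walnuts through the funnel into the jar. Stand the empty scoop flat on its bottom again on the worktop or the cold hob and leave the funnel sitting in the upright jar. Don't push about the jar's lid, the lemon or the lime.

Things in the scene. Friction and masses are not known exactly. Their poses are not given: they have to be found in the camera images.
- jar: Loose, clear glass preserving jar without its lid, standing upright on the worktop or on the black glass hob; 105 mm tall, body 92 mm across, neck 81 mm across outside, mouth 74 mm across inside, walls 3.5 mm, floor 5 mm. Origin: centre of its underside, z up to the mouth.
- funnel: Loose steel canning funnel, 0.1 kg, on its spout on worktop or hob. 74 mm tall; origin: centre of the spout's lower end, z up. Straight spout 62 mm across outside, 58 inside, 27 mm long; above it a flat collar 92 mm across, whose underside rests on the jar's rim when seated (origin then 78 mm above the jar's); then a cone to the round mouth, 132 mm across. Handle along +x at the top edge.
- funnel_mouth (a point): Centre of the funnel's wide mouth, at the level of its top edge (74 mm above the funnel's origin). Axes as the funnel.
- funnel_handle (a point): Grip point in the middle of the funnel's handle bar, 90 mm out along the funnel's +x, 64 mm above its origin. The bar runs along x from 66 to 114 mm, is 12 mm wide (y) and 16 mm high. Axes as the funnel.
- scoop: Loose cast-aluminium scoop, 0.14 kg, on its flat bottom, holding the walnuts. Origin: underside of the bowl; x forward to the open front, z up. Bowl x = -45 (back wall) to 75 mm (lip), 78 wide, sides 50 high; floor level to x = 25, then rising 13 mm to the 68 mm wide lip. Handle bar behind the bowl, x = -57 to -139 mm, 20 wide (y), 24 high, centre 48 to 61 mm above the underside.
- scoop_grip (a point): Grip point in the scoop's handle bar, 86 mm behind the scoop's origin and 53 mm above its underside. Axes as the scoop.
- scoop_lip (a point): Middle of the scoop's pouring lip, 75 mm ahead of the scoop's origin, 15 mm up. Axes as the scoop.
- walnut_0: One of five whole walnuts in the shell, 25 mm thick, 28 mm long, 11 g, lying in the scoop. Origin: its centre.
- walnut_1: One of five whole walnuts in the shell, 25 mm thick, 28 mm long, 11 g, lying in the scoop. Origin: its centre.
- walnut_2: One of five whole walnuts in the shell, 25 mm thick, 28 mm long, 11 g, lying in the scoop. Origin: its centre.
- walnut_3: One of five whole walnuts in the shell, 25 mm thick, 28 mm long, 11 g, lying in the scoop. Origin: its centre.
- walnut_4: One of five whole walnuts in the shell, 25 mm thick, 28 mm long, 11 g, lying in the scoop. Origin: its centre.
- jar_lid: Bystander: the jar's steel screw lid, 88 mm across, 17 mm high, lying flat near the front edge of the worktop. Origin: centre of its underside.
- lemon: Bystander: a lemon, 71 x 53 x 51 mm, lying on the worktop behind the work. Origin: its underside.
- lime: Bystander: a lime, 60 x 48 x 48 mm, lying on the worktop at the front left. Origin: its underside.
There are look-alikes about, which are no part of the job. There is more than one size of the jar; the job needs the larger.

How it is judged:
By the outcome, as a careful person would: the job done as asked, in the order asked, and still so for the second after the job is handed in, with the robot touching nothing.
It also fails if it takes over 62 s, if anything falls off the work surface, if the arm or the gripper's body presses on something with over 40 N, if the wrist force passes 120 N, or if a joint passes its speed limit or range.

## Working session

There is one attempt and no reset: what is moved stays moved. The work goes in short steps, Python scripts to look and compute and a tool call to move; the robot and the scene stay as the last step left them, time stands still between calls to the robot, and variables do not carry over. Pictures are saved under pics/ and viewed, at most 10 in all, crops included, and the job is handed in when it is done.

Besides the shell and the picture viewer there is one more tool, called after "Call:" as name(argument=value, ...) on one line, values as JSON. send_rows: Moves the arm, as the interface text tells. Shifts and turns lie within -1 to 1; 1 stands for 0.25 m of shift or 90 degrees of turn. Its arguments: {"type":"object","properties":{"increments":{"type":"array"},"force":{"type":"number"}},"required":["increments"]}

```bash
mkdir -p pics
cat > h.py <<'E'
import numpy as np, cv2, pickle
from station import bot
def snap(n,f):
    im=bot.get_image(n); pickle.dump(im,open(f'pics/{f}.pkl','wb')); cv2.imwrite(f'pics/{f}.png',im['pixels'][:,:,::-1]); return im
def load(f): return pickle.load(open(f'pics/{f}.pkl','rb'))
def K(im):
    f=200/np.tan(np.radians(im['vfov'])/2); return np.array([[f,0,im['cx']],[0,f,im['cy']],[0,0,1.]]),np.array([im['k1'],0,0,0.])
def ray(im,u,v):
    k,d=K(im); p=cv2.undistortPoints(np.array([[[u,v]]],float),k,d)[0,0]; T=np.array(im['T']); return T[:3,3],T[:3,:3]@np.array([p[0],p[1],1])
def onz(im,u,v,z):
    o,r=ray(im,u,v); return o+r*(z-o[2])/r[2]
def proj(im,P):
    k,d=K(im); T=np.linalg.inv(np.array(im['T'])); P=np.atleast_2d(P).astype(float); c=P@T[:3,:3].T+T[:3,3]
    return cv2.projectPoints(c.reshape(-1,1,3),np.zeros(3),np.zeros(3),k,d)[0][:,0]
E
python3 - <<'E'
from h import *
for n in ('top','side'):
    im=snap(n,n+'0'); print(n,im['vfov'],im['k1'],np.round(im['T'],3).tolist())
print(bot.state())
E
```

```text
top 56.59083451946945 -0.04733873709287263 [[-0.018, -0.995, 0.099, 0.453], [-1.0, 0.019, 0.012, -0.113], [-0.014, -0.099, -0.995, 1.016], [0.0, 0.0, 0.0, 1.0]]
side 43.34632940657569 -0.13924634446679982 [[0.999, 0.024, -0.028, 0.591], [0.037, -0.617, 0.786, -1.27], [0.001, -0.787, -0.617, 0.997], [0.0, 0.0, 0.0, 1.0]]
{'clock': 0.1, 'joint_positions': array([-1.39060711e+00,  3.00445204e-01,  1.52152306e+00,  2.08886231e-06,
        1.32067623e+00, -6.65866451e-02]), 'joint_vel': array([-0.00093359, -0.00225904, -0.0011713 , -0.001512  , -0.0012905 ,
        0.00156063]), 'effort': array([ 2.07004960e-03, -5.32642722e+01, -3.53283191e+01,  7.09267915e-02,
        2.35034258e-02, -7.09016649e-05]), 'eef_pos': array([ 0.13431648, -0.53310792,  0.20492507]), 'ee_rot': array([-5.25131568e-04,  9.92397257e-01,  1.23074805e-01, -2.88468383e-05]), 'wrist_force': array([ 0.101967  , -0.35974289,  1.2151391 ]), 'torque': array([-0.0008169 , -0.05865342, -0.02362676]), 'grasp_force': 0.0, 'grip_width': 0.09396462331993542}
```

View pics/top0.png

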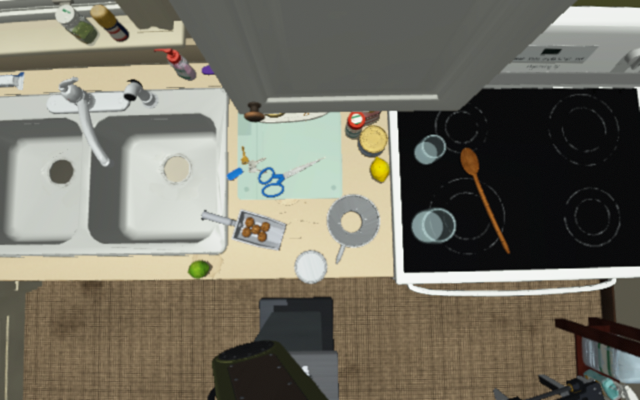

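View pics/side0.png

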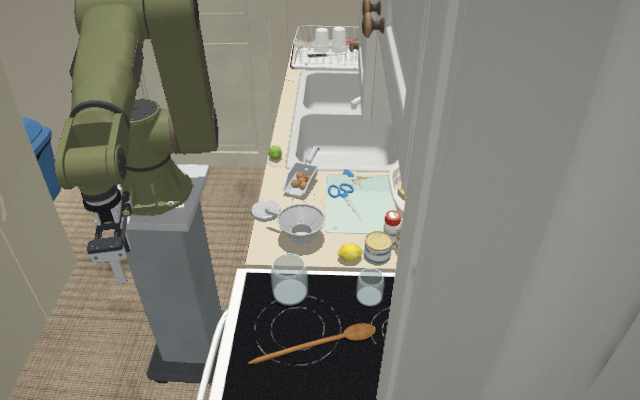

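The top view shows the scoop at about (258,230), the funnel at (353,221), the large jar on the hob at (433,226), the lid at (311,266), the lime at (199,269) and the lemon at (380,170). The side view shows the large jar at (290,280) and the funnel at (301,225).

Run:
```python
from h import *
a=load('top0')['pixels'][180:290,195:465,::-1]; cv2.imwrite('pics/c1.png',cv2.resize(a,(810-10,326),interpolation=cv2.INTER_CUBIC))
a=load('side0')['pixels'][140:310,240:400,::-1]; cv2.imwrite('pics/c2.png',cv2.resize(a,None,fx=3.5,fy=3.5,interpolation=cv2.INTER_CUBIC))
```

```text
(no output)
```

View pics/c1.png

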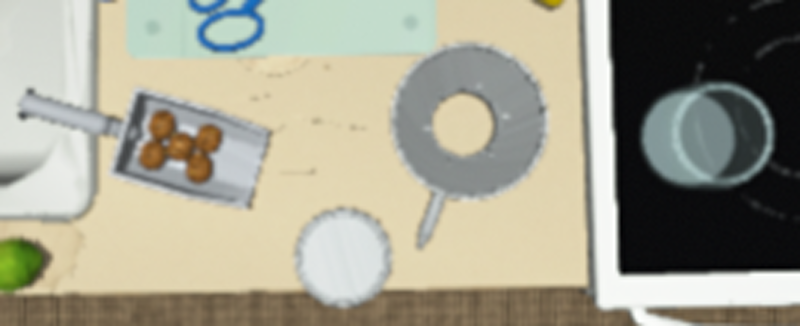

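View pics/c2.png

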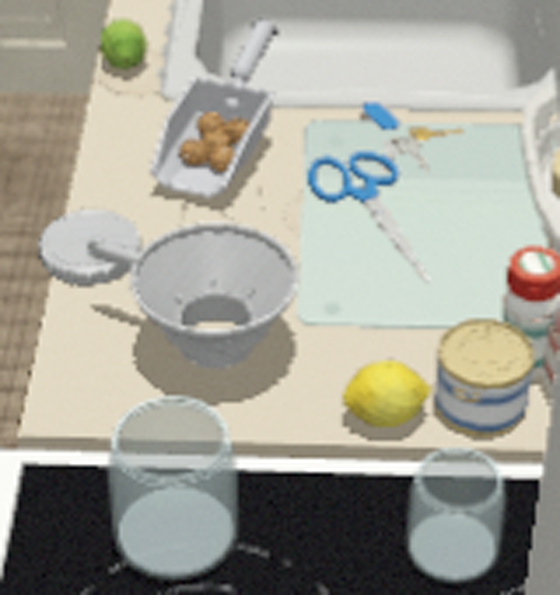

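```bash
cat > fit.py <<'E'
from h import *
from scipy.optimize import least_squares
t,s=load('top0'),load('side0')
T=lambda u,v:(195+(u+.5)/2.963-.5,180+(v+.5)/2.963-.5); S=lambda u,v:(240+(u+.5)/3.5-.5,140+(v+.5)/3.5-.5)
P=lambda uv,z,f=T,im=t:np.round(onz(im,*f(*uv),z),4)
print('funnel rim top',P((470.5,120.5),.074),'handle tip',P((421,246),.066),'collar/hole')
print('funnel rim r',[P(q,.074) for q in ((393,120),(548,120),(470,43),(470,198))])
print('side rim',P((215,278),.074,S,s))
print('jar rim',P((726.5,135),.105),[P(q,.105) for q in((680,135),(773,135),(726,84),(726,186))],'bot',P((689.5,138),.005),'side rim',P((171,440),.105,S,s),'bot',P((176,532),.005,S,s))
print('scoop back',P((140,90),.05),P((113,175),.05),'lip',P((270,130),.03),P((250,207),.03),'handle end',P((20,103),.067))
print('side: handle end',P((267,22),.067,S,s),'back',P((193,78),.05,S,s),P((272,95),.05,S,s))
print('lid',P((343,257),.017),'lime',P((15,265),.024))
def res(p,show=0):
    x,y,a=p; c,n=np.cos(a),np.sin(a); r=[]
    for im,f,ps in((t,T,[((-45,39,50),(140,90)),((-45,-39,50),(113,175)),((75,34,25),(270,130)),((75,-34,25),(250,207)),((-139,0,70),(20,103))]),(s,S,[((-139,0,72),(267,22))])):
        for m,q in ps:
            m=np.array(m)/1e3; w=[x+c*m[0]-n*m[1],y+n*m[0]+c*m[1],m[2]]; r.append(proj(im,w)[0]-f(*q))
    return np.ravel(r)
o=least_squares(res,[.4,.1,-1.8]); print('scoop',o.x,np.round(o.fun,1))
E
python3 fit.py
```

```text
funnel rim top [ 0.499  -0.2059  0.074 ] handle tip [ 0.393  -0.1614  0.066 ] collar/hole
funnel rim r [array([ 0.5007, -0.1396,  0.074 ]), array([ 0.4981, -0.2721,  0.074 ]), array([ 0.5657, -0.2074,  0.074 ]), array([ 0.4331, -0.2036,  0.074 ])]
side rim [ 0.5019 -0.2066  0.074 ]
jar rim [ 0.4813 -0.4145  0.105 ] [array([ 0.4821, -0.3758,  0.105 ]), array([ 0.4805, -0.4533,  0.105 ]), array([ 0.5236, -0.4162,  0.105 ]), array([ 0.4393, -0.412 ,  0.105 ])] bot [ 0.4823 -0.4133  0.005 ] side rim [ 0.4853 -0.4159  0.105 ] bot [ 0.4849 -0.4135  0.005 ]
scoop back [0.5325 0.0825 0.05  ] [0.4581 0.1064 0.05  ] lip [ 0.496  -0.0305  0.03  ] [ 0.4277 -0.0119  0.03  ] handle end [0.5218 0.1843 0.067 ]
side: handle end [0.5271 0.1843 0.067 ] back [0.4598 0.1097 0.05  ] [0.5359 0.0844 0.05  ]
lid [ 0.3813 -0.0937  0.017 ] lime [0.379  0.2011 0.024 ]
scoop [ 0.48307973  0.05083155 -1.86384748] [-0.  -0.3  0.5 -0.3  0.3  0.8 -0.1 -0.5 -0.2 -0.7 -1.1 -1.2]
```

```bash
cat >> h.py <<'E'
from scipy.spatial.transform import Rotation as R
def state():
    s=bot.state(); q=s['ee_rot']; return s,np.array(s['eef_pos']),R.from_quat([q[1],q[2],q[3],q[0]])
def orient(yaw_x,lean=0,flip=1):
    """closing axis tool y perpendicular to heading yaw_x (deg); fingers point down, leaning fwd along heading by lean deg"""
    c,s=np.cos(np.radians(yaw_x)),np.sin(np.radians(yaw_x)); h=np.array([c,s,0]); l=np.radians(lean)
    z=h*np.sin(l)-np.array([0,0,1])*np.cos(l); y=flip*np.array([-s,c,0]); return R.from_matrix(np.c_[np.cross(y,z),y,z])
def inc(pos,Rt,grasp=False):
    """increments to put TCP (or grasp point) at pos"""
    s,p,R0=state(); pos=np.array(pos,float)
    if grasp: pos=pos+Rt.apply([0,0,.019])
    t=R0.inv().apply(pos-p)/.25; a=(R0.inv()*Rt).as_rotvec()/(np.pi/2)
    print('t',np.round(t,4),'a',np.round(a,4),'rows~',np.linalg.norm(t)*5,np.linalg.norm(a)*90/8.59)
E
python3 - <<'E'
from h import *
O=orient(157.3,0,1)
print(O.as_matrix()[:,1]); inc([.417,-.171,.14],O,True)
inc([.417,-.171,.14],orient(157.3,0,-1),True)
t=load('top0')
for z in (.4,.5,.6): print(z,onz(t,440,107,z),onz(t,250,105,z))
E
```

```text
[-0.38590604 -0.92253809  0.        ]
t [ 1.4503 -1.128   0.337 ] a [-7.000e-04  2.000e-04  4.093e-01] rows~ 9.339711615266374 4.288618519422828
t [ 1.4503 -1.128   0.337 ] a [-2.0000e-04 -9.0000e-04 -1.5907e+00] rows~ 9.339711615266374 16.665986004858333
0.4 [ 0.67467163 -0.32821481  0.4       ] [ 0.68506108 -0.00168268  0.4       ]
0.5 [ 0.63872318 -0.2932213   0.5       ] [ 0.64742602 -0.01969776  0.5       ]
0.6 [ 0.60277472 -0.25822779  0.6       ] [ 0.60979096 -0.03771285  0.6       ]
```

Call:
send_rows(increments=[{"tx":0.725,"ty":-0.564,"tz":0.0,"az":0.409,"grip":45},{"tx":0.725,"ty":-0.564,"tz":0.0,"az":0.409,"grip":45},{"tx":0.725,"ty":-0.564,"tz":0.0,"az":0.409,"grip":45},{"tx":0.725,"ty":-0.564,"tz":0.0,"az":0.409,"grip":45},{"tx":0.725,"ty":-0.564,"tz":0.0,"az":0.409,"grip":45},{"tx":0.725,"ty":-0.564,"tz":0.0,"az":0.409,"grip":45}])

```text
invalid input at $.increments[0]: expected keys tx, ty, tz, ax, ay, az, grip
```

Run:
```python
from h import *
O=orient(157.3,0,1)
inc([.417,-.171,.14],O,True);inc([.417,-.171,.064],O,True); print(state()[0]['joint_positions'])
```

```text
t [ 1.4503 -1.128   0.337 ] a [-7.000e-04  2.000e-04  4.093e-01] rows~ 9.339711615266374 4.288618519422828
t [ 1.4503 -1.1277  0.641 ] a [-7.000e-04  2.000e-04  4.093e-01] rows~ 9.728476621726239 4.288618519422828
[-1.39060711e+00  3.00445204e-01  1.52152306e+00  2.08886231e-06
  1.32067623e+00 -6.65866451e-02]
```

Call:
send_rows(increments=[{"tx":0.725,"ty":-0.564,"tz":0,"ax":0,"ay":0,"az":0.409,"grip":45},{"tx":0.725,"ty":-0.564,"tz":0,"ax":0,"ay":0,"az":0.409,"grip":45},{"tx":0.725,"ty":-0.564,"tz":0,"ax":0,"ay":0,"az":0.409,"grip":45},{"tx":0.725,"ty":-0.564,"tz":0,"ax":0,"ay":0,"az":0.409,"grip":45},{"tx":0.725,"ty":-0.564,"tz":0,"ax":0,"ay":0,"az":0.409,"grip":45},{"tx":0.725,"ty":-0.564,"tz":0,"ax":0,"ay":0,"az":0.409,"grip":45}])

```text
clock: 0.7
eef_pos: [0.2776, -0.3494, 0.2055]
ee_rot: [-0.0, 0.981, -0.196, 0.0]
wrist_force: [0.0, -0.2, 0.4]
grip_width: 0.0496
grasp_force: 0.0
```

Run:
```python
from h import *
O=orient(157.3,0,1)
inc([.417,-.171,.14],O,True);inc([.417,-.171,.064],O,True); s=state()[0];print(s['joint_positions'],s['joint_vel'],s['eef_pos'])
```

```text
t [ 0.24   -0.8731  0.3385] a [-0.0003 -0.0001  0.0008] rows~ 4.83346451758376 0.008997764349935253
t [ 0.2399 -0.873   0.6425] a [-0.0003 -0.0001  0.0008] rows~ 5.550741556191027 0.008997764349935253
[-9.81841651e-01  6.64025075e-02  1.79719694e+00  5.27433724e-04
  1.27810851e+00  9.83746644e-01] [-0.08265355  0.03223456 -0.03868126 -0.01543281 -0.00243095 -0.18140369] [ 0.27761054 -0.34942449  0.2055058 ]
```

Call:
send_rows(increments=[{"tx":0.24,"ty":-0.873,"tz":0.15,"ax":0,"ay":0,"az":0,"grip":45},{"tx":0.24,"ty":-0.873,"tz":0.15,"ax":0,"ay":0,"az":0,"grip":45},{"tx":0.24,"ty":-0.873,"tz":0.338,"ax":0,"ay":0,"az":0,"grip":45},{"tx":0.24,"ty":-0.873,"tz":0.338,"ax":0,"ay":0,"az":0,"grip":45},{"tx":0.24,"ty":-0.873,"tz":0.338,"ax":0,"ay":0,"az":0,"grip":45},{"tx":0.24,"ty":-0.873,"tz":0.338,"ax":0,"ay":0,"az":0,"grip":45},{"tx":0.24,"ty":-0.873,"tz":0.338,"ax":0,"ay":0,"az":0,"grip":45}])

```text
clock: 1.4
eef_pos: [0.4151, -0.1741, 0.1206]
ee_rot: [-0.0, 0.981, -0.196, -0.001]
wrist_force: [-0.3, 0.4, -0.4]
grip_width: 0.0452
grasp_force: 0.0
```

Run:
```python
from h import *
im=snap('wrist','w1')
O=orient(157.3,0,1)
print(proj(im,[[.417,-.171,.064],[.393,-.1614,.066]]))
inc([.417,-.171,.064],O,True); s=state()[0];print(s['joint_positions'],s['eef_pos'])
```

```text
[[313.01909114 212.93468988]
 [313.55888593 245.04520746]]
t [ 0.0016 -0.017   0.3045] a [0.0001 0.     0.0006] rows~ 1.5247923334924534 0.006900466201339714
[-4.79849353e-01  1.74310251e-01  1.88788224e+00 -1.97901620e-04
  1.07943341e+00  1.48621091e+00] [ 0.41499793 -0.17476652  0.1211202 ]
```

View pics/w1.png

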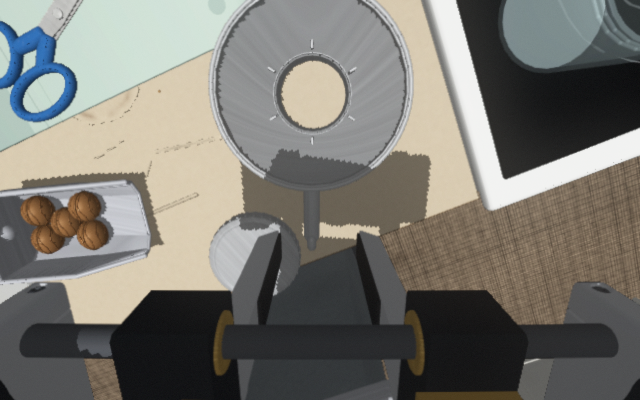

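The wrist view shows the funnel handle bar running from (311,190) to (312,248), which matches the prediction to within 1–2 mm. I'll descend and grip.

Call:
send_rows(increments=[{"tx":0,"ty":-0.015,"tz":0.15,"ax":0,"ay":0,"az":0,"grip":45},{"tx":0,"ty":-0.015,"tz":0.304,"ax":0,"ay":0,"az":0,"grip":45},{"tx":0,"ty":-0.015,"tz":0.304,"ax":0,"ay":0,"az":0,"grip":45},{"tx":0,"ty":-0.015,"tz":0.304,"ax":0,"ay":0,"az":0,"grip":45},{"tx":0,"ty":-0.015,"tz":0.304,"ax":0,"ay":0,"az":0,"grip":45}])

```text
clock: 1.95
eef_pos: [0.4174, -0.1717, 0.047]
ee_rot: [0.0, 0.98, -0.197, 0.001]
wrist_force: [0.2, -0.7, 1.1]
grip_width: 0.045
grasp_force: 0.0
```

Run:
```python
from h import *
inc([.417,-.171,.064],orient(157.3,0,1),True); s=state()[0];print(s['eef_pos'],s['wrist_force'])
```

```text
t [-0.0027 -0.0018  0.0081] a [ 0.0001 -0.0019 -0.0002] rows~ 0.0435879953100387 0.02020451866050241
[ 0.41743781 -0.17167821  0.04702439] [ 0.20617463 -0.69965739  1.14260662]
```

Call:
send_rows(force=55, increments=[{"tx":0,"ty":0,"tz":0,"ax":0,"ay":0,"az":0,"grip":0},{"tx":0,"ty":0,"tz":0,"ax":0,"ay":0,"az":0,"grip":0},{"tx":0,"ty":0,"tz":0,"ax":0,"ay":0,"az":0,"grip":0},{"tx":0,"ty":0,"tz":0,"ax":0,"ay":0,"az":0,"grip":0},{"tx":0,"ty":0,"tz":0,"ax":0,"ay":0,"az":0,"grip":0},{"tx":0,"ty":0,"tz":0,"ax":0,"ay":0,"az":0,"grip":0},{"tx":0,"ty":0,"tz":0,"ax":0,"ay":0,"az":0,"grip":0}])

```text
clock: 2.65
eef_pos: [0.4166, -0.1706, 0.045]
ee_rot: [-0.0, 0.981, -0.197, -0.0]
wrist_force: [-0.6, 0.3, 2.9]
grip_width: 0.0115
grasp_force: 55.0
```

Run:
```python
from h import *
s,p,r=state();print(s['eef_pos'],s['wrist_force'],s['grasp_force'],s['grip_width'])
O=orient(157.3,0,1); d=np.array([.483-.500,-.4145+.206,0])
inc(p+[0,0,.135],r); inc(p+d+[0,0,.135],r)
```

```text
[ 0.41658867 -0.17057445  0.04498507] [-0.64789956  0.28497172  2.90633185] 54.98470366001129 0.011519466653342957
t [-0.    0.   -0.54] a [0. 0. 0.] rows~ 2.7 0.0
t [ 0.2586  0.7958 -0.54  ] a [0. 0. 0.] rows~ 4.979407595286812 0.0
```

Call:
send_rows(increments=[{"tx":0,"ty":0,"tz":-0.1,"ax":0,"ay":0,"az":0,"grip":0},{"tx":0,"ty":0,"tz":-0.25,"ax":0,"ay":0,"az":0,"grip":0},{"tx":0,"ty":0,"tz":-0.4,"ax":0,"ay":0,"az":0,"grip":0},{"tx":0,"ty":0,"tz":-0.54,"ax":0,"ay":0,"az":0,"grip":0},{"tx":0,"ty":0,"tz":-0.54,"ax":0,"ay":0,"az":0,"grip":0},{"tx":0.04,"ty":0.12,"tz":-0.54,"ax":0,"ay":0,"az":0,"grip":0},{"tx":0.09,"ty":0.27,"tz":-0.54,"ax":0,"ay":0,"az":0,"grip":0},{"tx":0.14,"ty":0.43,"tz":-0.54,"ax":0,"ay":0,"az":0,"grip":0},{"tx":0.19,"ty":0.58,"tz":-0.54,"ax":0,"ay":0,"az":0,"grip":0},{"tx":0.23,"ty":0.71,"tz":-0.54,"ax":0,"ay":0,"az":0,"grip":0},{"tx":0.259,"ty":0.796,"tz":-0.54,"ax":0,"ay":0,"az":0,"grip":0},{"tx":0.259,"ty":0.796,"tz":-0.54,"ax":0,"ay":0,"az":0,"grip":0},{"tx":0.259,"ty":0.796,"tz":-0.54,"ax":0,"ay":0,"az":0,"grip":0},{"tx":0.259,"ty":0.796,"tz":-0.54,"ax":0,"ay":0,"az":0,"grip":0}])

```text
clock: 4.05
eef_pos: [0.3997, -0.3782, 0.1794]
ee_rot: [-0.0, 0.981, -0.196, -0.0]
wrist_force: [0.3, -0.8, -2.5]
grip_width: 0.0112
grasp_force: 55.0
```

Run:
```python
from h import *
s,p,r=state();print(s['eef_pos'],s['ee_rot'],s['wrist_force'],s['grip_width'],s['joint_positions'])
a=snap('top','top1')['pixels'];b=snap('side','side1')['pixels']
A=cv2.resize(a[160:290,360:470,::-1],None,fx=3.6,fy=3.6,interpolation=cv2.INTER_CUBIC)
B=cv2.resize(b[200:330,230:340,::-1],None,fx=3.6,fy=3.6,interpolation=cv2.INTER_CUBIC)
cv2.imwrite('pics/c3.png',np.hstack([A,B]))
```

```text
[ 0.39970854 -0.37823461  0.17943135] [-3.03322110e-04  9.80565963e-01 -1.96189107e-01 -3.66245062e-04] [ 0.30331648 -0.75844459 -2.45231282] 0.011219760739220576 [-8.24390549e-01  3.23275228e-01  1.55244078e+00  6.45234956e-05
  1.26682574e+00  1.14132644e+00]
```

View pics/c3.png

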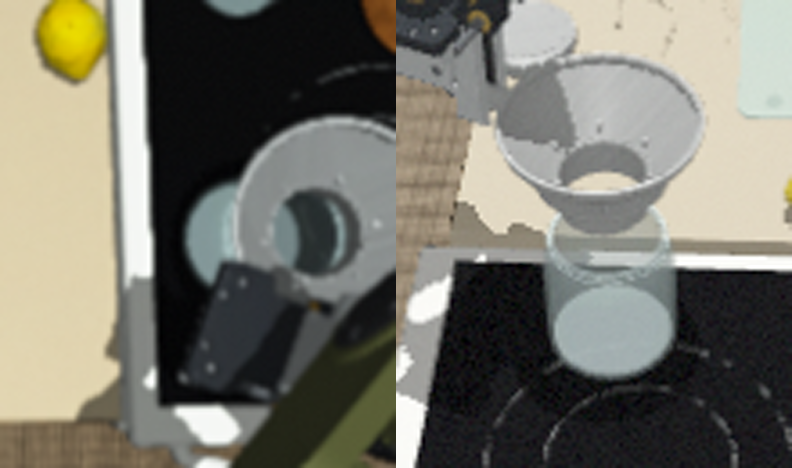

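The crops show the funnel hanging level above the jar. In the side crop its rim spans x 496–705 with its top at y 52. In the top crop its left edge is at 235 and its top at 116.

Run:
```python
from h import *
t,s=load('top1'),load('side1'); a=np.linspace(0,2*np.pi,181)
def circ(x,y,z,r): return np.c_[x+r*np.cos(a),y+r*np.sin(a),0*a+z]
for nm,c in(('funnel',circ(.483,-.4143,.2084,.066)),('hole',circ(.483,-.4143,.1614,.029)),('jarbot',circ(.483,-.4145,.0,.046)),('jarmouth',circ(.483,-.4145,.105,.0405))):
    q=(proj(t,c)-[360,160])*3.6+1.3; w=(proj(s,c)-[230,200])*3.6+1.3+[396,0]
    print(nm,'top L%.0f R%.0f T%.0f B%.0f'%(*[q[:,0].min(),q[:,0].max(),q[:,1].min(),q[:,1].max()],),'side L%.0f R%.0f T%.0f B%.0f'%(w[:,0].min(),w[:,0].max(),w[:,1].min(),w[:,1].max()))
```

```text
funnel top L236 R452 T119 B337 side L496 R701 T56 B195
hole top L272 R362 T185 B276 side L557 R645 T145 B206
jarbot top L183 R304 T179 B300 side L546 R675 T289 B387
jarmouth top L230 R348 T174 B293 side L545 R664 T193 B279
```

Relative to the jar, the funnel is centred to within about 1 mm, so I'll lower it.

Call:
send_rows(increments=[{"tx":0,"ty":0.003,"tz":0.06,"ax":0,"ay":0,"az":0,"grip":0},{"tx":0,"ty":0.003,"tz":0.12,"ax":0,"ay":0,"az":0,"grip":0},{"tx":0,"ty":0.003,"tz":0.17,"ax":0,"ay":0,"az":0,"grip":0},{"tx":0,"ty":0.003,"tz":0.2,"ax":0,"ay":0,"az":0,"grip":0},{"tx":0,"ty":0.003,"tz":0.215,"ax":0,"ay":0,"az":0,"grip":0},{"tx":0,"ty":0.003,"tz":0.222,"ax":0,"ay":0,"az":0,"grip":0},{"tx":0,"ty":0.003,"tz":0.225,"ax":0,"ay":0,"az":0,"grip":0},{"tx":0,"ty":0.003,"tz":0.225,"ax":0,"ay":0,"az":0,"grip":0},{"tx":0,"ty":0.003,"tz":0.225,"ax":0,"ay":0,"az":0,"grip":0}])

```text
clock: 5.05
eef_pos: [0.3995, -0.38, 0.1241]
ee_rot: [0.0, 0.98, -0.197, 0.0]
wrist_force: [0.6, -0.1, -0.6]
grip_width: 0.0116
grasp_force: 55.0
```

Call:
send_rows(increments=[{"tx":0,"ty":0,"tz":0.008,"ax":0,"ay":0,"az":0,"grip":0},{"tx":0,"ty":0,"tz":0.008,"ax":0,"ay":0,"az":0,"grip":0},{"tx":0,"ty":0,"tz":0.008,"ax":0,"ay":0,"az":0,"grip":0}])

```text
clock: 5.35
eef_pos: [0.3994, -0.3801, 0.1224]
ee_rot: [0.0, 0.98, -0.197, 0.0]
wrist_force: [-2.5, 2.1, 5.5]
grip_width: 0.0113
grasp_force: 55.0
```

Run:
```python
from h import *
s=state()[0];print(s['eef_pos'],s['wrist_force'],s['torque'])
```

```text
[ 0.39944863 -0.38009437  0.12235758] [-2.53518226  2.13870625  5.45955969] [0.33127333 0.34820362 0.01040649]
```

Contact at the expected height, so the funnel is seated. I'll release it, retreat up and then toward the scoop.

Call:
send_rows(increments=[{"tx":0,"ty":0,"tz":0,"ax":0,"ay":0,"az":0,"grip":40},{"tx":0,"ty":0,"tz":0,"ax":0,"ay":0,"az":0,"grip":40},{"tx":0,"ty":0,"tz":0,"ax":0,"ay":0,"az":0,"grip":40},{"tx":0,"ty":0,"tz":0,"ax":0,"ay":0,"az":0,"grip":40},{"tx":0,"ty":0,"tz":-0.1,"ax":0,"ay":0,"az":0,"grip":40},{"tx":0,"ty":0,"tz":-0.3,"ax":0,"ay":0,"az":0,"grip":40},{"tx":0,"ty":0,"tz":-0.5,"ax":0,"ay":0,"az":0,"grip":40},{"tx":0,"ty":0,"tz":-0.5,"ax":0,"ay":0,"az":0,"grip":40},{"tx":0,"ty":0,"tz":-0.5,"ax":0,"ay":0,"az":0,"grip":40}])

```text
clock: 6.25
eef_pos: [0.3995, -0.38, 0.2472]
ee_rot: [0.0, 0.98, -0.197, 0.001]
wrist_force: [-0.1, 0.0, -0.7]
grip_width: 0.0399
grasp_force: 0.0
```

Run:
```python
from h import *
s=state()[0];print(s['eef_pos'],s['joint_positions'],s['wrist_force'])
b=snap('side','side2')['pixels']; a=snap('top','top2')['pixels']
B=cv2.resize(b[180:320,230:360,::-1],None,fx=3.,fy=3.,interpolation=cv2.INTER_CUBIC)
A=cv2.resize(a[160:300,330:470,::-1],None,fx=3.,fy=3.,interpolation=cv2.INTER_CUBIC)
cv2.imwrite('pics/c4.png',np.hstack([A,B]))
yaw=np.degrees(-1.8638)
for fl in(1,-1):
  for lean in (35,): inc([.508,.133,.18],orient(yaw,lean,fl),True)
```

```text
[ 0.3994964  -0.37998697  0.24724658] [-8.26823990e-01  2.73164202e-01  1.45790289e+00  3.70184854e-05
  1.40884278e+00  1.13962520e+00] [-0.14824874  0.01915488 -0.7209417 ]
t [-0.3829 -2.0161  0.3259] a [-0.3257 -0.2922 -1.0282] rows~ 10.389015471730271 11.707371502923005
t [-0.3829 -2.0161  0.3259] a [-0.2844  0.317   0.9034] rows~ 10.389015471730271 10.464582750934392
```

View pics/c4.png

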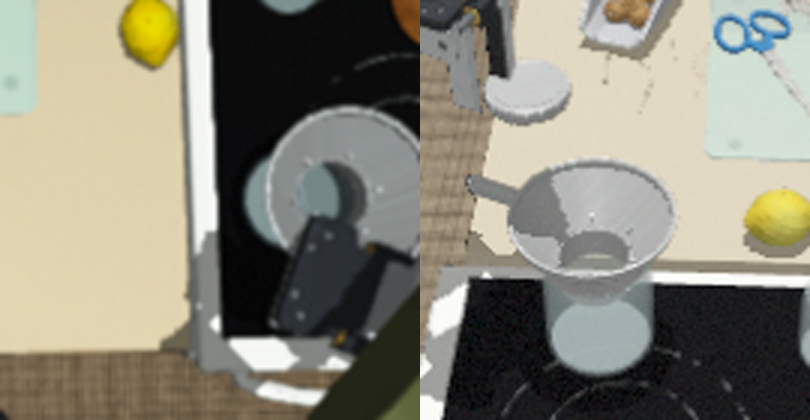

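The funnel sits level in the jar, with its rim at about (592,215) in the side crop and the jar still upright. Next I'll fit a kinematic model from the logged joint readings to choose the lean for the scoop.

```bash
cat > kin.py <<'E'
from h import *
from scipy.optimize import least_squares
D=[([-1.3906,.300445,1.521523,0,1.320676,-.0666],[.134316,-.533108,.204925]),([-.98184,.0664,1.79720,.0005,1.27811,.98375],[.27761,-.34942,.20551]),([-.47985,.17431,1.88788,-.0002,1.07943,1.48621],[.41500,-.17477,.12112]),([-.82439,.32328,1.55244,0,1.26683,1.14133],[.39971,-.37823,.17943]),([-.82682,.27316,1.45790,0,1.40884,1.13962],[.39950,-.37999,.24725])]
def fk(q,k):
    a,h,d,L1,L2,e,L6=k; q1,q2,q3,q4,q5,q6=q; s=q2+q3
    Rt=R.from_euler('ZYZYZ',[q1,s,q4,q5,q6+np.pi/2])
    w=np.array([a+L1*np.sin(q2)+L2*np.sin(s)+e*np.cos(s),d,h+L1*np.cos(q2)+L2*np.cos(s)-e*np.sin(s)])
    return R.from_euler('Z',q1).apply(w)+Rt.apply([0,0,L6]),Rt
def fitk(L6=None,extra=[]):
    f=lambda k:np.r_[np.ravel([np.subtract(fk(q,k)[0],p) for q,p in D+extra])*1e3,(k-[0,.3,.036,.4,.4,0,L6 or .25])*(.3 if L6 else .05)*np.r_[1,1,1,1,1,1,1e3 if L6 else 1]]
    o=least_squares(f,[0,.3,.036,.4,.4,0,L6 or .25]); return o.x,np.abs(o.fun[:-7]).max()
LO=np.array([-3.03,-.79,.23,-1.04,0,-2.55]);HI=np.array([3.03,2.21,2.52,4.18,3.07,2.55])
def ik(p,Rt,k,q0):
    f=lambda q:np.r_[(fk(q,k)[0]-p)*10,(fk(q,k)[1].inv()*Rt).as_rotvec()]
    o=least_squares(f,np.clip(q0,LO+.01,HI-.01),bounds=(LO,HI)); return o.x,np.abs(o.fun).max()
E
cat > t.py <<'E'
from kin import *
q0=D[-1][0]; yaw=np.degrees(-1.8638)
for L6 in(.2,.3):
    k,e=fitk(L6); print('L6',L6,np.round(k,3),'err mm',round(e,2)); print('fk rot err',[(fk(q,k)[1].apply([0,1,0])).round(2).tolist() for q,p in D[:2]])
    for fl in(1,-1):
      for lean in(0,20,40):
        O=orient(yaw,lean,fl); q,e=ik(np.array([.508,.133,.06])+O.apply([0,0,.019]),O,k,[.2,.4,1.6,0,1.2,.2+np.radians(106.8-(-90 if fl<0 else 90))]); print('grasp',fl,lean,q.round(2),round(e,4))
        # pour: heading hd, scoop pitched th
        for hd in(-107,-130,-150):
          for th in(0,70):
            l=lean-th; O=orient(hd,l,fl); h=np.array([np.cos(np.radians(hd)),np.sin(np.radians(hd)),0]); c,s=np.cos(np.radians(th)),np.sin(np.radians(th))
            g=np.array([.484,-.4145,.18])-h*.02-h*.161*c+np.array([0,0,1])*.161*s+h*.038*s+np.array([0,0,1])*.038*c
            qq,e=ik(g+O.apply([0,0,.019]),O,k,q*[0,1,1,1,1,1]+[-.5,0,0,0,0,0]); print('   pour',hd,th,qq.round(2),round(e,4))
E
python3 t.py
```

```text
Traceback (most recent call last):
  File "t.py", line 4, in <module>
    k,e=fitk(L6); print('L6',L6,np.round(k,3),'err mm',round(e,2)); print('fk rot err',[(fk(q,k)[1].apply([0,1,0])).round(2).tolist() for q,p in D[:2]])
        ~~~~^^^^
  File "kin.py", line 11, in fitk
    o=least_squares(f,[0,.3,.036,.4,.4,0,L6 or .25]); return o.x,np.abs(o.fun[:-7]).max()
  File "kin.py", line 10, in <lambda>
    f=lambda k:np.r_[np.ravel([np.subtract(fk(q,k)[0],p) for q,p in D+extra])*1e3,(k-[0,.3,.036,.4,.4,0,L6 or .25])*(.3 if L6 else .05)*np.r_[1,1,1,1,1,1,1e3 if L6 else 1]]
                                           ~~^^^^^
  File "kin.py", line 6, in fk
    Rt=R.from_euler('ZYZYZ',[q1,s,q4,q5,q6+np.pi/2])
  File "scipy/spatial/transform/_rotation.pyx", line 1413, in scipy.spatial.transform._rotation.Rotation.from_euler
ValueError: Expected axis specification to be a non-empty string of upto 3 characters, got ZYZYZ
```

```bash
sed -i "s/Rt=R.from_euler.*/Rt=R.from_euler('ZYZ',[q1,s,q4])*R.from_euler('YZ',[q5,q6+np.pi\/2])/" kin.py; python3 t.py
```

```text
L6 0.2 [0.    0.151 0.037 0.424 0.448 0.041 0.2  ] err mm 0.07
fk rot err [[0.24, -0.97, -0.0], [-0.38, -0.92, -0.0]]
grasp 1 0 [ 0.19  0.45  1.74 -0.    0.95  0.48] 0.0
   pour -107 0 [-0.48  0.39  1.41  0.    1.34 -0.19] 0.0
   pour -107 70 [-0.93  0.65  1.01  1.09  2.12 -0.35] 0.0
   pour -130 0 [-0.49  0.56  1.17  0.    1.41  0.21] 0.0
   pour -130 70 [-0.97  0.53  1.2   1.18  1.76 -0.24] 0.0
   pour -150 0 [-0.52  0.7   0.95  0.    1.49  0.53] 0.0
   pour -150 70 [-0.97  0.43  1.35  1.24  1.43 -0.17] 0.0
grasp 1 20 [ 0.29  0.53  1.65 -0.31  1.18  0.73] 0.0
   pour -107 0 [-0.38  0.39  1.44 -0.36  1.3   0.01] 0.0
   pour -107 70 [-0.9   0.59  0.99  0.78  2.01 -0.42] 0.0
   pour -130 0 [-0.4   0.61  1.12 -0.33  1.52  0.34] 0.0
   pour -130 70 [-0.92  0.49  1.13  0.85  1.71 -0.18] 0.0
   pour -150 0 [-0.45  0.81  0.79 -0.29  1.73  0.58] 0.0
   pour -150 70 [-0.92  0.41  1.25  0.88  1.42  0.01] 0.0
grasp 1 40 [ 0.36  0.64  1.55 -0.54  1.45  0.86] 0.0
   pour -107 0 [-0.29  0.42  1.47 -0.72  1.33  0.22] 0.0
   pour -107 70 [-0.83  0.52  1.    0.47  1.87 -0.45] 0.0
   pour -130 0 [-0.
[... 3312 characters left out ...]
0 [-0.99  0.69  0.9   0.74  2.04  2.55] 0.0856
   pour -130 0 [-0.6   0.4   1.43  0.21  1.11  2.55] 0.5649
   pour -130 70 [-1.07  0.51  1.24  0.91  1.68  2.55] 0.2272
   pour -150 0 [-0.7   0.4   1.55  0.54  0.8   2.55] 0.747
   pour -150 70 [-1.11  0.37  1.52  1.11  1.37  2.55] 0.2675
grasp -1 40 [0.15 0.26 2.26 0.81 0.   2.55] 0.8775
   pour -107 0 [-0.43  0.28  1.58 -0.2   1.1   2.55] 0.4659
   pour -107 70 [-0.91  0.57  0.95  0.46  1.89  2.55] 0.0731
   pour -130 0 [-0.26  1.26  0.23 -0.86  2.32  2.55] 0.767
   pour -130 70 [-0.99  0.42  1.23  0.66  1.58  2.55] 0.3034
   pour -150 0 [-0.28  1.25  0.23 -0.9   2.19  2.55] 0.9899
   pour -150 70 [-1.05  0.3   1.5   0.89  1.27  2.55] 0.3813
```

```bash
cat > g.py <<'E'
from h import *
yaw=np.degrees(-1.8638); O=orient(yaw,30,1); g=np.array([.508,.133,.053])
E
python3 - <<'E'
from g import *
inc(.5*(g-O.apply([0,0,.09]))+.5*np.array([.3995,-.38,.24]),orient(yaw,0,1),True)
E
```

```text
t [-0.2014 -1.1186  0.3166] a [-1.5000e-03  5.0000e-04 -1.0653e+00] rows~ 5.8991712733767665 11.161965496144017
```

Call:
send_rows(increments=[{"tx":-0.18,"ty":-0.98,"tz":0,"ax":0,"ay":0,"az":-0.95,"grip":55},{"tx":-0.18,"ty":-0.98,"tz":0,"ax":0,"ay":0,"az":-0.95,"grip":55},{"tx":-0.18,"ty":-0.98,"tz":0,"ax":0,"ay":0,"az":-0.95,"grip":55},{"tx":-0.18,"ty":-0.98,"tz":0,"ax":0,"ay":0,"az":-0.95,"grip":55},{"tx":-0.18,"ty":-0.98,"tz":0,"ax":0,"ay":0,"az":-0.95,"grip":55},{"tx":-0.18,"ty":-0.98,"tz":0,"ax":0,"ay":0,"az":-0.95,"grip":55},{"tx":-0.18,"ty":-0.98,"tz":0,"ax":0,"ay":0,"az":-0.95,"grip":55},{"tx":-0.18,"ty":-0.98,"tz":0,"ax":0,"ay":0,"az":-0.95,"grip":55},{"tx":-0.18,"ty":-0.98,"tz":0,"ax":0,"ay":0,"az":-0.95,"grip":55},{"tx":-0.18,"ty":-0.98,"tz":0,"ax":0,"ay":0,"az":-0.95,"grip":55},{"tx":-0.18,"ty":-0.98,"tz":0,"ax":0,"ay":0,"az":-0.95,"grip":55}])

```text
clock: 7.45
eef_pos: [0.4519, -0.1363, 0.2454]
ee_rot: [-0.001, 0.853, 0.522, -0.001]
wrist_force: [0.3, -0.2, -1.0]
grip_width: 0.0549
grasp_force: 0.0
```

Run:
```python
from g import *
inc(g-O.apply([0,0,.09]),O,True)
```

```text
t [ 1.2014 -0.3136  0.524 ] a [-0.0313 -0.3324 -0.1108] rows~ 6.738261794734592 3.6859438325543654
```

Call:
send_rows(increments=[{"tx":0.9,"ty":-0.25,"tz":0.1,"ax":-0.031,"ay":-0.332,"az":-0.111,"grip":55},{"tx":0.9,"ty":-0.25,"tz":0.1,"ax":-0.031,"ay":-0.332,"az":-0.111,"grip":55},{"tx":0.9,"ty":-0.25,"tz":0.1,"ax":-0.031,"ay":-0.332,"az":-0.111,"grip":55},{"tx":0.9,"ty":-0.25,"tz":0.1,"ax":-0.031,"ay":-0.332,"az":-0.111,"grip":55},{"tx":0.9,"ty":-0.25,"tz":0.1,"ax":-0.031,"ay":-0.332,"az":-0.111,"grip":55},{"tx":0.9,"ty":-0.25,"tz":0.1,"ax":-0.031,"ay":-0.332,"az":-0.111,"grip":55},{"tx":0.9,"ty":-0.25,"tz":0.1,"ax":-0.031,"ay":-0.332,"az":-0.111,"grip":55}])

```text
clock: 8.15
eef_pos: [0.4992, 0.093, 0.2204]
ee_rot: [0.155, 0.776, 0.575, -0.208]
wrist_force: [-0.5, -0.6, 0.2]
grip_width: 0.055
grasp_force: 0.0
```

Run:
```python
from g import *
inc(g-O.apply([0,0,.09]),O,True)
s=state()[0];print(s['joint_positions'])
```

```text
t [ 0.4762 -0.0141  0.2138] a [-0.0001  0.0005 -0.0022] rows~ 2.6109853871532462 0.02394282243884156
[ 0.32945408  0.38966563  1.45153801 -0.41938622  1.62093844  0.67337578]
```

Call:
send_rows(increments=[{"tx":0.476,"ty":-0.014,"tz":0.1,"ax":0,"ay":0,"az":0,"grip":55},{"tx":0.476,"ty":-0.014,"tz":0.1,"ax":0,"ay":0,"az":0,"grip":55},{"tx":0.476,"ty":-0.014,"tz":0.214,"ax":0,"ay":0,"az":0,"grip":55},{"tx":0.476,"ty":-0.014,"tz":0.214,"ax":0,"ay":0,"az":0,"grip":55},{"tx":0.476,"ty":-0.014,"tz":0.214,"ax":0,"ay":0,"az":0,"grip":55}])

```text
clock: 8.65
eef_pos: [0.5187, 0.1647, 0.117]
ee_rot: [0.155, 0.777, 0.574, -0.207]
wrist_force: [0.1, 0.1, 0.6]
grip_width: 0.055
grasp_force: 0.0
```

Run:
```python
from g import *
im=snap('wrist','w2'); h=np.array([np.cos(-1.8638),np.sin(-1.8638),0]);n=np.array([-h[1],h[0],0]); o=np.array([.4831,.0508,0])
f=lambda x,y,z:o+h*x/1e3+n*y/1e3+[0,0,z/1e3]
for m in((-86,0,53),(-139,0,73),(-45,39,50),(-45,-39,50),(75,34,15),(75,-34,15)): print(m,proj(im,f(*m))[0].round(0))
inc(g,O,True)
```

```text
(-86, 0, 53) [318. 204.]
(-139, 0, 73) [317. 171.]
(-45, 39, 50) [361. 232.]
(-45, -39, 50) [275. 232.]
(75, 34, 15) [346. 269.]
(75, -34, 15) [291. 269.]
t [ 0.0119 -0.0064  0.3694] a [ 0.0008 -0.0012 -0.004 ] rows~ 1.8481088080181085 0.044514087460445745
```

View pics/w2.png

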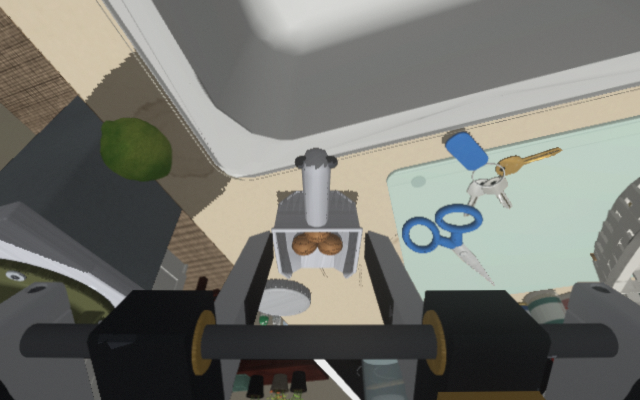

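The wrist view shows the scoop's back corners at (275,231) and (361,232), as predicted, with the handle centred between the fingers. I'll descend and grip.

Call:
send_rows(increments=[{"tx":0.01,"ty":-0.005,"tz":0.15,"ax":0,"ay":0,"az":-0.003,"grip":55},{"tx":0.01,"ty":-0.005,"tz":0.3,"ax":0,"ay":0,"az":-0.003,"grip":55},{"tx":0.01,"ty":-0.005,"tz":0.369,"ax":0,"ay":0,"az":-0.003,"grip":55},{"tx":0.01,"ty":-0.005,"tz":0.369,"ax":0,"ay":0,"az":-0.003,"grip":55},{"tx":0.01,"ty":-0.005,"tz":0.369,"ax":0,"ay":0,"az":-0.003,"grip":40},{"tx":0.01,"ty":-0.005,"tz":0.369,"ax":0,"ay":0,"az":-0.003,"grip":30}])

```text
clock: 9.3
eef_pos: [0.5058, 0.1251, 0.0368]
ee_rot: [0.155, 0.775, 0.577, -0.206]
wrist_force: [0.3, -0.2, 0.0]
grip_width: 0.0422
grasp_force: 0.0
```

Call:
send_rows(force=58, increments=[{"tx":0,"ty":0,"tz":0,"ax":0,"ay":0,"az":0,"grip":0},{"tx":0,"ty":0,"tz":0,"ax":0,"ay":0,"az":0,"grip":0},{"tx":0,"ty":0,"tz":0,"ax":0,"ay":0,"az":0,"grip":0},{"tx":0,"ty":0,"tz":0,"ax":0,"ay":0,"az":0,"grip":0},{"tx":0,"ty":0,"tz":0,"ax":0,"ay":0,"az":0,"grip":0}])

```text
clock: 9.8
eef_pos: [0.5048, 0.1248, 0.0351]
ee_rot: [0.154, 0.775, 0.577, -0.207]
wrist_force: [-0.8, 2.6, 5.8]
grip_width: 0.0196
grasp_force: 58.0
```

Run:
```python
from g import *
import json
s,p,r=state(); print(s['wrist_force'],p,p-r.apply([0,0,.019]))
q=s['ee_rot']; json.dump([p.tolist(),list(map(float,q)),list(map(float,s['joint_positions']))],open('grasp.json','w'))
h=np.array([np.cos(-1.8638),np.sin(-1.8638),0])
inc(p+[0,0,.16],r)
```

```text
[-0.84892242  2.56714034  5.84557296] [0.50480612 0.12480731 0.03509521] [0.50752777 0.133895   0.05155749]
t [-0.3195  0.     -0.5545] a [0. 0. 0.] rows~ 3.2000000000000006 0.0
```

Call:
send_rows(increments=[{"tx":-0.02,"ty":0,"tz":-0.035,"ax":0,"ay":0,"az":0,"grip":0},{"tx":-0.06,"ty":0,"tz":-0.104,"ax":0,"ay":0,"az":0,"grip":0},{"tx":-0.12,"ty":0,"tz":-0.208,"ax":0,"ay":0,"az":0,"grip":0},{"tx":-0.18,"ty":0,"tz":-0.312,"ax":0,"ay":0,"az":0,"grip":0},{"tx":-0.24,"ty":0,"tz":-0.416,"ax":0,"ay":0,"az":0,"grip":0},{"tx":-0.3,"ty":0,"tz":-0.52,"ax":0,"ay":0,"az":0,"grip":0},{"tx":-0.35,"ty":0,"tz":-0.607,"ax":0,"ay":0,"az":0,"grip":0},{"tx":-0.38,"ty":0,"tz":-0.66,"ax":0,"ay":0,"az":0,"grip":0},{"tx":-0.38,"ty":0,"tz":-0.66,"ax":0,"ay":0,"az":0,"grip":0},{"tx":-0.38,"ty":0,"tz":-0.66,"ax":0,"ay":0,"az":0,"grip":0}])

```text
clock: 10.8
eef_pos: [0.5045, 0.1246, 0.2241]
ee_rot: [0.154, 0.775, 0.577, -0.208]
wrist_force: [-0.5, 0.2, -3.2]
grip_width: 0.0196
grasp_force: 58.0
```

Run:
```python
from g import *
s,p,r=state(); print(s['wrist_force'],p,s['grip_width'],s['torque'])
snap('side','side3'); b=load('side3')['pixels']; a=snap('top','top3')['pixels']
B=cv2.resize(b[60:250,220:380,::-1],None,fx=2.5,fy=2.5,interpolation=cv2.INTER_CUBIC)
A=cv2.resize(a[140:330,180:340,::-1],None,fx=2.5,fy=2.5,interpolation=cv2.INTER_CUBIC)
cv2.imwrite('pics/c5.png',np.hstack([A,B]))
h=np.array([np.cos(-1.8638),np.sin(-1.8638),0])
jar=np.array([.484,-.4145,0])
# level scoop: lip 60 mm behind the jar axis ; scoop origin = lip - 75h ; same rotation
target=np.array([.508,.133])*0
o0=np.array([.4831,.0508]); lip0=o0+h[:2]*.075
d=(jar[:2]-.02*h[:2])-lip0; print('shift',d)
inc(p+[d[0],d[1],0],r); inc(p+[d[0]/2,d[1]/2,0],r)
```

```text
[-0.5198349   0.243929   -3.15461451] [0.50446464 0.12457875 0.22413211] 0.01964129756212951 [ 0.54650947 -0.1982237  -0.00337466]
shift [ 0.02833877 -0.37434884]
t [-1.2147  0.5388  0.6991] a [-0.0005  0.0005  0.0003] rows~ 7.507523618863311 0.00827494452347566
t [-0.6077  0.2696  0.3486] a [-0.0005  0.0005  0.0003] rows~ 3.753330359394704 0.00827494452347566
```

View pics/c5.png

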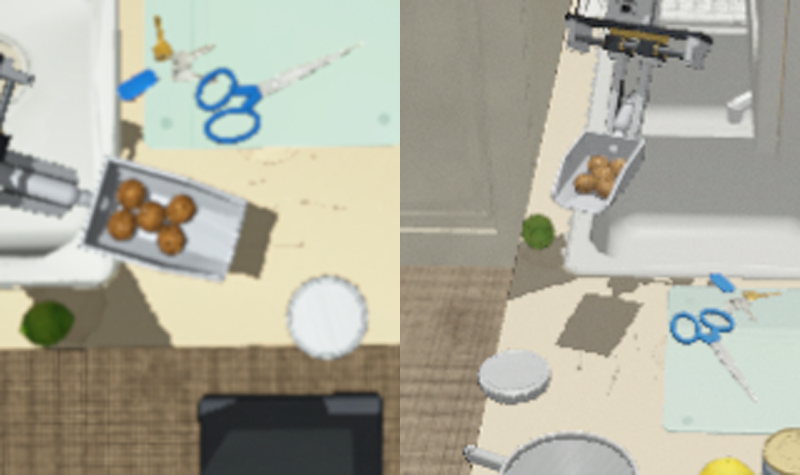

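The crops show the scoop lifted and level, with all five walnuts in it. I'll carry it toward the jar at a moderate pace.

Call:
send_rows(increments=[{"tx":-0.03,"ty":0.013,"tz":0.017,"ax":0,"ay":0,"az":0,"grip":0},{"tx":-0.09,"ty":0.04,"tz":0.052,"ax":0,"ay":0,"az":0,"grip":0},{"tx":-0.17,"ty":0.0755,"tz":0.098,"ax":0,"ay":0,"az":0,"grip":0},{"tx":-0.25,"ty":0.111,"tz":0.144,"ax":0,"ay":0,"az":0,"grip":0},{"tx":-0.33,"ty":0.1465,"tz":0.19,"ax":0,"ay":0,"az":0,"grip":0},{"tx":-0.41,"ty":0.182,"tz":0.236,"ax":0,"ay":0,"az":0,"grip":0},{"tx":-0.49,"ty":0.2175,"tz":0.282,"ax":0,"ay":0,"az":0,"grip":0},{"tx":-0.57,"ty":0.253,"tz":0.328,"ax":0,"ay":0,"az":0,"grip":0},{"tx":-0.65,"ty":0.2885,"tz":0.374,"ax":0,"ay":0,"az":0,"grip":0},{"tx":-0.73,"ty":0.324,"tz":0.42,"ax":0,"ay":0,"az":0,"grip":0},{"tx":-0.81,"ty":0.3595,"tz":0.466,"ax":0,"ay":0,"az":0,"grip":0},{"tx":-0.88,"ty":0.3906,"tz":0.506,"ax":0,"ay":0,"az":0,"grip":0},{"tx":-0.93,"ty":0.4128,"tz":0.535,"ax":0,"ay":0,"az":0,"grip":0},{"tx":-0.95,"ty":0.4217,"tz":0.547,"ax":0,"ay":0,"az":0,"grip":0},{"tx":-0.95,"ty":0.4217,"tz":0.547,"ax":0,"ay":0,"az":0,"grip":0},{"tx":-0.95,"ty":0.4217,"tz":0.547,"ax":0,"ay":0,"az":0,"grip":0}])

```text
clock: 12.5
eef_pos: [0.527, -0.1676, 0.2251]
ee_rot: [0.154, 0.775, 0.577, -0.208]
wrist_force: [-0.1, 0.3, -3.4]
grip_width: 0.0195
grasp_force: 58.0
```

```bash
cat > pour.py <<'E'
from g import *
import json,sys
P0,Q0,_=json.load(open('grasp.json')); P0=np.array(P0); R0g=R.from_quat([Q0[1],Q0[2],Q0[3],Q0[0]])
h=np.array([np.cos(-1.8638),np.sin(-1.8638),0]); jar=np.array([.484,-.4145,0]); o0=np.array([.4831,.0508,0])
Rs0=R.from_euler('z',-1.8638)
rel=Rs0.inv()*R0g; relp=Rs0.inv().apply(P0-o0)   # tool in scoop frame
lip=np.array([.075,0,.015])
def tool(pt,th,yaw=-1.8638,ref=lip):
    Rs=R.from_euler('ZY',[yaw,np.radians(th)]); o=np.array(pt)-Rs.apply(ref); return o+Rs.apply(relp),Rs*rel
def lipnow():
    s,p,r=state(); Rs=r*rel.inv(); return p+Rs.apply(lip-relp),np.degrees(Rs.as_euler('ZYX'))
E
python3 - <<'E'
from pour import *
print(lipnow())
t=load('top3')
# lip check at lift
pp=np.array([.50446,.12458,.22413]); L=pp+Rs0.apply(np.array([[.075,.034,.015],[.075,-.034,.015],[-.045,.039,.05],[-.045,-.039,.05]])-relp); print((proj(t,L)-[180,140])*2.5)
p1=jar-.02*h+[0,0,.185]
for th in(0,15,30,45,60,75): p,r=tool(p1,th); print(th); inc(p,r)
E
```

```text
(array([ 0.48369185, -0.31337235,  0.20502439]), array([-1.06776725e+02, -1.04633200e-02, -4.37560021e-02]))
[[248.50112738 203.22277907]
 [226.72900023 278.4510777 ]
 [110.09545608 157.00607287]
 [ 83.09690304 246.09637483]]
0
t [-0.2262  0.1175  0.2226] a [-0.0004  0.0001  0.0004] rows~ 1.6922197228946585 0.005395759516884715
15
t [-0.3395  0.1172  0.1093] a [-0.0007  0.1668  0.0005] rows~ 1.877226965606792 1.7474429683277033
30
t [-0.4782  0.117   0.0292] a [-0.001   0.3334  0.0006] rows~ 2.466026356105155 3.4936555021871776
45
t [-0.633   0.1166 -0.0123] a [-0.0013  0.5001  0.0007] rows~ 3.2188889718333646 5.239870669089136
60
t [-0.7932  0.1163 -0.0124] a [-0.0017  0.6668  0.0008] rows~ 4.009013536527525 6.986086493778193
75
t [-0.948   0.1159  0.0291] a [-0.002   0.8334  0.0009] rows~ 4.777543784051544 8.732302580671652
```

Call:
send_rows(increments=[{"tx":-0.06,"ty":0.03,"tz":0.05,"ax":0,"ay":0,"az":0,"grip":0},{"tx":-0.14,"ty":0.07,"tz":0.13,"ax":0,"ay":0,"az":0,"grip":0},{"tx":-0.2,"ty":0.1,"tz":0.19,"ax":0,"ay":0,"az":0,"grip":0},{"tx":-0.226,"ty":0.117,"tz":0.222,"ax":0,"ay":0,"az":0,"grip":0},{"tx":-0.226,"ty":0.117,"tz":0.222,"ax":0,"ay":0,"az":0,"grip":0},{"tx":-0.282,"ty":0.117,"tz":0.164,"ax":0,"ay":0.083,"az":0,"grip":0},{"tx":-0.34,"ty":0.117,"tz":0.109,"ax":0,"ay":0.167,"az":0,"grip":0},{"tx":-0.372,"ty":0.117,"tz":0.1,"ax":0,"ay":0.209,"az":0,"grip":0},{"tx":-0.398,"ty":0.117,"tz":0.09,"ax":0,"ay":0.25,"az":0,"grip":0},{"tx":-0.423,"ty":0.117,"tz":0.085,"ax":0,"ay":0.292,"az":0,"grip":0},{"tx":-0.448,"ty":0.117,"tz":0.081,"ax":0,"ay":0.333,"az":0,"grip":0},{"tx":-0.486,"ty":0.117,"tz":0.069,"ax":0,"ay":0.375,"az":0,"grip":0},{"tx":-0.525,"ty":0.117,"tz":0.057,"ax":0,"ay":0.417,"az":0,"grip":0},{"tx":-0.563,"ty":0.117,"tz":0.048,"ax":0,"ay":0.458,"az":0,"grip":0},{"tx":-0.603,"ty":0.117,"tz":0.04,"ax":0,"ay":0.5,"az":0,"grip":0},{"tx":-0.643,"ty":0.116,"tz":0.037,"ax":0,"ay":0.542,"az":0,"grip":0},{"tx":-0.683,"ty":0.116,"tz":0.036,"ax":0,"ay":0.583,"az":0,"grip":0},{"tx":-0.683,"ty":0.116,"tz":0.036,"ax":0,"ay":0.583,"az":0,"grip":0},{"tx":-0.683,"ty":0.116,"tz":0.036,"ax":0,"ay":0.583,"az":0,"grip":0},{"tx":-0.683,"ty":0.116,"tz":0.036,"ax":0,"ay":0.583,"az":0,"grip":0}])

```text
clock: 14.5
eef_pos: [0.5116, -0.3212, 0.3029]
ee_rot: [-0.116, 0.786, 0.586, 0.156]
wrist_force: [0.7, -0.0, -2.3]
grip_width: 0.0198
grasp_force: 58.0
```

```bash
cat > br.py <<'E'
from pour import *
def brown(f,n):
    im=snap(n,f)['pixels']; hsv=cv2.cvtColor(im,cv2.COLOR_RGB2HSV); m=((hsv[...,0]>6)&(hsv[...,0]<18)&(hsv[...,1]>120)&(hsv[...,2]>60)).astype(np.uint8)
    c=cv2.connectedComponentsWithStats(m)[2:]; print(n,[(s[4],tuple(q.round(0))) for s,q in zip(*c) if s[4]>5][1:])
E
python3 - <<'E'
from br import *
print(lipnow(),state()[0]['wrist_force'],state()[0]['joint_positions'])
brown('side4','side');brown('top4','top');brown('w4','wrist')
p1=lipnow()[0]
for th in(65,80): inc(*tool(jar-.02*h+[0,0,.172],th))
E
```

```text
(array([ 0.48984622, -0.39502356,  0.1701735 ]), array([-106.81547136,   52.38002488,   -0.19821863])) [ 0.65542856 -0.04276318 -2.27781825] [-0.7740144   0.46875962  1.11465219  0.34920743  1.7380154  -0.45703675]
side [(np.int32(956), (np.float64(325.0), np.float64(340.0)))]
top [(np.int32(77), (np.float64(253.0), np.float64(114.0))), (np.int32(52), (np.float64(465.0), np.float64(151.0))), (np.int32(7), (np.float64(463.0), np.float64(164.0))), (np.int32(52), (np.float64(471.0), np.float64(170.0))), (np.int32(19), (np.float64(480.0), np.float64(188.0)))]
wrist [(np.int32(3374), (np.float64(589.0), np.float64(96.0))), (np.int32(60), (np.float64(311.0), np.float64(321.0))), (np.int32(33), (np.float64(470.0), np.float64(361.0)))]
t [-0.0905 -0.0006 -0.1039] a [-0.0019  0.1399  0.0006] rows~ 0.6889367770689642 1.4655348600823943
t [-0.2257 -0.0011 -0.1899] a [-0.0022  0.3065  0.0006] rows~ 1.4746895786816556 3.2116928984276636
```

Call:
send_rows(increments=[{"tx":-0.04,"ty":0,"tz":-0.052,"ax":0,"ay":0.07,"az":0,"grip":0},{"tx":-0.09,"ty":0,"tz":-0.104,"ax":0,"ay":0.14,"az":0,"grip":0},{"tx":-0.155,"ty":0,"tz":-0.15,"ax":0,"ay":0.22,"az":0,"grip":0},{"tx":-0.225,"ty":0,"tz":-0.19,"ax":0,"ay":0.3,"az":0,"grip":0},{"tx":-0.225,"ty":0,"tz":-0.19,"ax":0,"ay":0.3,"az":0,"grip":0},{"tx":-0.225,"ty":0,"tz":-0.19,"ax":0,"ay":0.3,"az":0,"grip":0},{"tx":-0.225,"ty":0,"tz":-0.19,"ax":0,"ay":0.3,"az":0,"grip":0},{"tx":-0.225,"ty":0,"tz":-0.19,"ax":0,"ay":0.3,"az":0,"grip":0}])

```text
clock: 15.45
eef_pos: [0.4916, -0.3886, 0.3264]
ee_rot: [-0.249, 0.728, 0.543, 0.335]
wrist_force: [0.7, 0.1, -3.0]
grip_width: 0.0194
grasp_force: 58.0
```

Run:
```python
from br import *
print(lipnow(),state()[0]['wrist_force'],state()[0]['joint_positions'])
b=snap('side','side5')['pixels']
B=cv2.resize(b[150:320,230:360,::-1],None,fx=3.5,fy=3.5,interpolation=cv2.INTER_CUBIC)[:480]
hsv=cv2.cvtColor(b[240:312,268:312],cv2.COLOR_RGB2HSV)
c=b[240:312:6,268:312:4].astype(int); print('red-blue map');print(c[...,0]-c[...,2])
```

```text
(array([ 0.48958933, -0.39675153,  0.1731464 ]), array([-106.87666289,   79.33176992,   -0.26873006])) [ 0.74500424  0.10326727 -2.95531731] [-0.98454     0.71858196  0.84563401  0.73315307  2.08262442 -0.49290599]
red-blue map
[[ -1   1   0   1  -1   0  -1   0  -3   0   1]
 [  0   0  -1   0   1   1   0   1   0  -1   1]
 [  2   1   1   1   2   1  -1   0  -1  -1   1]
 [  0   0   1   3   0  -2   0   1   0   1   2]
 [  0   1   2   1  -2   4  -1   2  -2  -2   0]
 [  3   0   1  -1  -1  -3   0   1   1   0  11]
 [ -4  -7  -7   0   0   1   2  -1 -10 -11  -3]
 [ -3  -6 -11  15  15  -5  -9  18  16  -7  -1]
 [ -5  -5 -12 -13 -14  15  18  15  17  18  -5]
 [  2  -5 -12  16  34  20 -12 -14 -12 -13  -4]
 [ -7   2  -5 -14 -10 -11 -14 -13 -11  -1  -3]
 [ -8   1  -7  -7   1   0   0   1  -4  -4   3]]
```

Run:
```python
from br import *
inc(*tool(jar-.03*h+[0,0,.2],50)); inc(*tool(jar-.08*h+[0,0,.225],0))
```

```text
t [ 2.322e-01 -1.000e-04  2.512e-01] a [-0.001  -0.3261  0.0009] rows~ 1.7103264435290626 3.416791319901589
t [0.2877 0.0012 0.8344] a [ 5.000e-04 -8.817e-01  1.000e-03] rows~ 4.413181931583608 9.237471494877406
```

Call:
send_rows(increments=[{"tx":0.077,"ty":0,"tz":0.06,"ax":0,"ay":-0.09,"az":0,"grip":0},{"tx":0.155,"ty":0,"tz":0.15,"ax":0,"ay":-0.18,"az":0,"grip":0},{"tx":0.2,"ty":0,"tz":0.2,"ax":0,"ay":-0.25,"az":0,"grip":0},{"tx":0.232,"ty":0,"tz":0.251,"ax":0,"ay":-0.326,"az":0,"grip":0},{"tx":0.265,"ty":0,"tz":0.36,"ax":0,"ay":-0.41,"az":0,"grip":0},{"tx":0.285,"ty":0,"tz":0.46,"ax":0,"ay":-0.5,"az":0,"grip":0},{"tx":0.295,"ty":0,"tz":0.56,"ax":0,"ay":-0.59,"az":0,"grip":0},{"tx":0.295,"ty":0,"tz":0.66,"ax":0,"ay":-0.68,"az":0,"grip":0},{"tx":0.295,"ty":0,"tz":0.75,"ax":0,"ay":-0.78,"az":0,"grip":0},{"tx":0.288,"ty":0.001,"tz":0.834,"ax":0,"ay":-0.882,"az":0.001,"grip":0},{"tx":0.288,"ty":0.001,"tz":0.834,"ax":0,"ay":-0.882,"az":0.001,"grip":0},{"tx":0.288,"ty":0.001,"tz":0.834,"ax":0,"ay":-0.882,"az":0.001,"grip":0}])

```text
clock: 16.7
eef_pos: [0.5505, -0.1915, 0.2445]
ee_rot: [0.153, 0.775, 0.578, -0.207]
wrist_force: [0.1, -1.2, -1.5]
grip_width: 0.0199
grasp_force: 58.0
```

Run:
```python
from br import *
print(lipnow(),state()[0]['wrist_force'])
brown('top6','top'); brown('side6','side')
a=load('top6')['pixels']; b=load('side6')['pixels']
up=lambda i,s:cv2.resize(i[...,::-1],(400,400),interpolation=cv2.INTER_CUBIC)
cv2.imwrite('pics/c6.png',np.hstack([up(a[150:270,350:470],0),up(b[170:310,220:360],0)]))
p,r=tool(o0+Rs0.apply(lip)+[0,0,.2],0); inc(p,r)
```

```text
(array([ 0.50728479, -0.33733913,  0.2240716 ]), array([-1.06714356e+02,  1.40365808e-01, -6.09722721e-02])) [ 0.0999452  -1.22521668 -1.52150127]
top [(np.int32(77), (np.float64(253.0), np.float64(114.0))), (np.int32(810), (np.float64(480.0), np.float64(188.0))), (np.int32(18), (np.float64(431.0), np.float64(225.0))), (np.int32(61), (np.float64(438.0), np.float64(231.0))), (np.int32(17), (np.float64(590.0), np.float64(387.0)))]
side [(np.int32(949), (np.float64(325.0), np.float64(340.0)))]
t [ 1.0333 -0.5419 -0.5427] a [ 0.     -0.0022 -0.0016] rows~ 6.434091579827625 0.02783295085514443
```

View pics/c6.png

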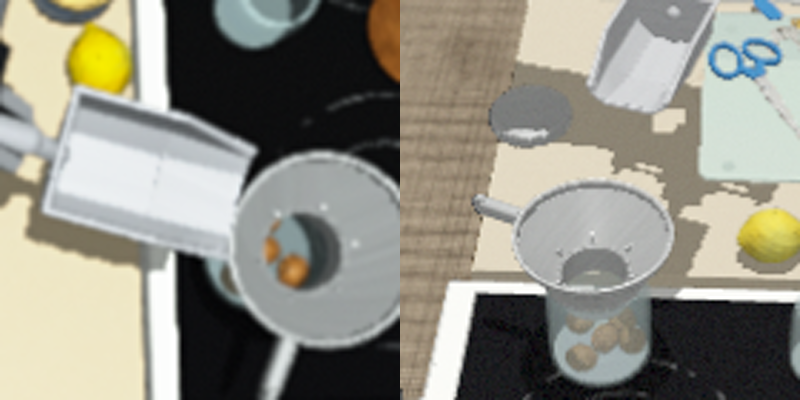

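The scoop is empty at (150,165) in the top crop. The walnuts are in the jar (side crop, around (600,340)) and the funnel is seated. I'll return the scoop to its old place.

Call:
send_rows(increments=[{"tx":0.15,"ty":-0.078,"tz":-0.079,"ax":0,"ay":0,"az":0,"grip":0},{"tx":0.3,"ty":-0.157,"tz":-0.157,"ax":0,"ay":0,"az":0,"grip":0},{"tx":0.45,"ty":-0.236,"tz":-0.236,"ax":0,"ay":0,"az":0,"grip":0},{"tx":0.6,"ty":-0.315,"tz":-0.315,"ax":0,"ay":0,"az":0,"grip":0},{"tx":0.75,"ty":-0.393,"tz":-0.394,"ax":0,"ay":0,"az":0,"grip":0},{"tx":0.9,"ty":-0.472,"tz":-0.473,"ax":0,"ay":0,"az":0,"grip":0},{"tx":0.98,"ty":-0.514,"tz":-0.515,"ax":0,"ay":-0.002,"az":-0.001,"grip":0},{"tx":0.98,"ty":-0.514,"tz":-0.515,"ax":0,"ay":-0.002,"az":-0.001,"grip":0},{"tx":0.98,"ty":-0.514,"tz":-0.515,"ax":0,"ay":-0.002,"az":-0.001,"grip":0}])

```text
clock: 17.7
eef_pos: [0.5074, 0.108, 0.2349]
ee_rot: [0.154, 0.775, 0.576, -0.208]
wrist_force: [-0.3, -0.1, -1.8]
grip_width: 0.0195
grasp_force: 58.0
```

Run:
```python
from br import *
print(lipnow())
for z in(.03,.0025):
  p,r=tool(o0+Rs0.apply(lip)+[0,0,z],0); inc(p,r)
t=snap('top','top7');
```

```text
(array([ 0.46381574, -0.03774967,  0.2148246 ]), array([-1.06853193e+02,  2.79936795e-03, -3.26668637e-02]))
t [ 0.3924 -0.0288  0.558 ] a [-0.0007 -0.     -0.0004] rows~ 3.4136079375972708 0.008508161924726405
t [ 0.4473 -0.0287  0.6533] a [-0.0007 -0.     -0.0004] rows~ 3.96125374880854 0.008508161924726405
```

Call:
send_rows(increments=[{"tx":0.1,"ty":-0.007,"tz":0.14,"ax":0,"ay":0,"az":0,"grip":0},{"tx":0.2,"ty":-0.014,"tz":0.28,"ax":0,"ay":0,"az":0,"grip":0},{"tx":0.3,"ty":-0.022,"tz":0.42,"ax":0,"ay":0,"az":0,"grip":0},{"tx":0.392,"ty":-0.029,"tz":0.558,"ax":0,"ay":0,"az":0,"grip":0},{"tx":0.42,"ty":-0.029,"tz":0.606,"ax":0,"ay":0,"az":0,"grip":0},{"tx":0.438,"ty":-0.029,"tz":0.637,"ax":0,"ay":0,"az":0,"grip":0},{"tx":0.447,"ty":-0.029,"tz":0.653,"ax":0,"ay":0,"az":0,"grip":0},{"tx":0.449,"ty":-0.029,"tz":0.656,"ax":0,"ay":0,"az":0,"grip":0},{"tx":0.449,"ty":-0.029,"tz":0.656,"ax":0,"ay":0,"az":0,"grip":0},{"tx":0.449,"ty":-0.029,"tz":0.656,"ax":0,"ay":0,"az":0,"grip":0}])

```text
clock: 18.75
eef_pos: [0.5045, 0.1255, 0.037]
ee_rot: [0.154, 0.775, 0.577, -0.208]
wrist_force: [-0.4, 0.1, -0.9]
grip_width: 0.0201
grasp_force: 58.0
```

Run:
```python
from br import *
print(lipnow(),state()[0]['wrist_force'])
```

```text
(array([ 0.46105754, -0.02029257,  0.01698642]), array([-1.06800789e+02, -4.86267143e-02, -6.08555744e-03])) [-0.3572228   0.12300632 -0.88553751]
```

2 mm to go: lower by that much, then release and withdraw back along the tool axis.

Call:
send_rows(increments=[{"tx":0.003,"ty":0,"tz":0.005,"ax":0,"ay":0,"az":0,"grip":0},{"tx":0.004,"ty":0,"tz":0.007,"ax":0,"ay":0,"az":0,"grip":0},{"tx":0.004,"ty":0,"tz":0.007,"ax":0,"ay":0,"az":0,"grip":0}])

```text
clock: 19.05
eef_pos: [0.5044, 0.1257, 0.035]
ee_rot: [0.155, 0.775, 0.577, -0.208]
wrist_force: [-1.2, 1.6, 7.0]
grip_width: 0.0195
grasp_force: 58.0
```

Call:
send_rows(increments=[{"tx":0,"ty":0,"tz":0,"ax":0,"ay":0,"az":0,"grip":55},{"tx":0,"ty":0,"tz":0,"ax":0,"ay":0,"az":0,"grip":55},{"tx":0,"ty":0,"tz":0,"ax":0,"ay":0,"az":0,"grip":55},{"tx":0,"ty":0,"tz":0,"ax":0,"ay":0,"az":0,"grip":55},{"tx":0,"ty":0,"tz":-0.1,"ax":0,"ay":0,"az":0,"grip":55},{"tx":0,"ty":0,"tz":-0.3,"ax":0,"ay":0,"az":0,"grip":55},{"tx":0,"ty":0,"tz":-0.5,"ax":0,"ay":0,"az":0,"grip":55},{"tx":0,"ty":0,"tz":-0.6,"ax":0,"ay":0,"az":0,"grip":55},{"tx":0,"ty":0,"tz":-0.6,"ax":0,"ay":0,"az":0,"grip":55},{"tx":0,"ty":0,"tz":-0.6,"ax":0,"ay":0,"az":0,"grip":55},{"tx":0,"ty":0,"tz":-0.6,"ax":0,"ay":0,"az":0,"grip":55}])

```text
clock: 20.15
eef_pos: [0.5251, 0.1965, 0.1622]
ee_rot: [0.154, 0.774, 0.577, -0.21]
wrist_force: [-0.2, 0.3, -0.5]
grip_width: 0.055
grasp_force: 0.0
```

Run:
```python
from br import *
print(state()[0]['wrist_force'],state()[0]['eef_pos'])
a=snap('top','top8')['pixels'].astype(int); b=snap('side','side8')['pixels'].astype(int)
# numeric comparison to the original pictures around bystanders, scoop; and jar/funnel to post-pour
t0,s0,t6,s6=[load(n)['pixels'].astype(int) for n in('top0','side0','top2','side6')]
D=lambda x,y,r:round(float((np.abs(x-y).max(2)[r]>40).mean()),3)
S=np.s_
print('scoop side',D(b,s0,S[160:205,280:322]),'top lip part',D(a,t0,S[205:255,235:290]),'lid',D(b,s0,S[198:222,248:270]),'lemon',D(b,s0,S[240:268,335:365]),'lime',D(b,s0,S[143:162,265:285]),'jar+funnel vs post-pour',D(b,s6,S[230:312,255:318]))
brown('side9','side')
```

```text
[-0.20001414  0.3226035  -0.49509155] [0.52509934 0.19645229 0.16219715]
scoop side 0.144 top lip part 0.171 lid 0.036 lemon 0.0 lime 0.403 jar+funnel vs post-pour 0.046
side [(np.int32(950), (np.float64(325.0), np.float64(340.0)))]
```

Run:
```python
from br import *
for n in('top0','top8','side0','side8'):
    p=load(n)['pixels']; q=cv2.cvtColor(p,cv2.COLOR_RGB2HSV); m=(q[...,0]>35)&(q[...,0]<70)&(q[...,1]>150)
    r=(slice(255,285),slice(180,220)) if 'top' in n else (slice(138,168),slice(258,295))
    y,x=np.nonzero(m[r]); print(n,'lime',len(x),x.mean().round(1),y.mean().round(1))
brown('top9','top')
b=load('side9')['pixels'][270:312,268:314].astype(int); d=b[...,0]-b[...,2]
print('\n'.join(''.join('#' if v>12 else '+' if v>6 else '.' for v in r) for r in d))
```

```text
top0 lime 252 18.4 13.9
top8 lime 251 18.4 13.9
side0 lime 1 15.0 14.0
side8 lime 11 18.3 15.3
top [(np.int32(74), (np.float64(253.0), np.float64(114.0))), (np.int32(785), (np.float64(480.0), np.float64(188.0))), (np.int32(19), (np.float64(431.0), np.float64(225.0))), (np.int32(61), (np.float64(438.0), np.float64(231.0))), (np.int32(8), (np.float64(591.0), np.float64(388.0)))]
.......................................+#++++#
..............................................
..............................................
..............................................
..............................................
..............................................
..............................................
..............................................
..............................+#+.............
..............................###+............
...........#...............++####+............
..........+####..........+########............
..........+########+.....#########+...........
...........########+..+###########............
...........#######+..#############............
............###
[... 553 characters left out ...]
.......+########+.........................
............########..........................
...+..........++++............................
..............................................
..............................................
..................................+...........
..............................................
..............................................
...........................................+..
..............................................
..............+....+..........................
..............................................
..............................................
..............................................
.......+................+.........+...........
```

```bash
python3 -c "
from station import bot
print(bot.job_done())"
```

```text
the job is handed in; nothing more can be done
None
```

I handed the job in at about 20 s. The funnel is seated in the upright jar, all five walnuts are in the jar by camera check, the empty scoop is flat on the worktop, and the lid, lemon and lime look unmoved.

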